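Dock the socket tin and draw off its tight lid

ROBOT

A 7-joint arm with a two-finger parallel gripper is mounted at the origin on the work surface. World frame = base frame: x ahead of the robot, y to its left, z up, the work surface at z = 0. Lengths are in m, angles in rad, forces in N, time in s.
With the tool pointing down it reaches from about 0.425 to 0.875 m from the base axis. Payload 4.7 kg.
Tool frame: the origin (TCP) lies on the mounting face of the last link; the fingertips stand 182 mm ahead of it and the grasp point (between the pads) lies 164 mm ahead of it; z points along the fingers, y is the direction in which the jaws open and shut (so a half turn about z gives the same grasp; the last joint's range is limited). The gripper opens to 87 mm and grips with 3 to 60 N. Pads are 19 mm wide; open, the fingers measure 117 mm over their backs; the gripper's body (75 mm by 190 mm) begins 51 mm behind the grasp point.
Start: joints at [-1.191, 0.321, -0.07, 1.45, 0.023, 1.371, -0.057], TCP at [0.233, 0.607, 0.405] pointing down, gripper open.
Joint ranges: [-2.86, 2.86], [-0.3, 2.09], [-1.38, 1.24], [0.06, 2.45], [-1.56, 4.7], [0.09, 2.05], [-2.69, 2.69]. Speed limits (rad/s): [2.57, 2.57, 3.14, 3.14, 3.14, 3.14, 3.14].

INTERFACE

Orientations are given as a rotation vector (axis times angle).
In Python, from bench import ctrl gives the robot as it stands. The module is installed in compiled form; this text tells all that it offers.
- The arm moves only by the tool play_rows, never from a script. Its argument "targets" is text: rows parted by semicolons, each of 7 numbers parted by spaces: the shift along the tool's x, y, z in cm, then the turn, a rotation vector about the tool's x, y, z in rad, then the opening, from -1 (shut) to 1 (fully open). In form: x y z ax ay az grip; .... A call has 1 to 20 rows; each row shifts and turns the pose as measured when the row begins, along the tool's axes as they then stand; what a row does not reach is not made up. A row lasts 1/8 s, in which the tool goes at most 62.5 mm and 10.7 degrees, less where a joint would pass 70% of its speed; a pose out of reach is approached as far as the arm can. A call is refused whole if a number of a shift passes 6.25 or a number of a turn 0.188, either way. A call with a gripper value outside its range is refused whole. The fingers move at their own pace and stop on an object; "newtons" is the grip in N (left out, the last holds). Time passes only in rows, so rows that do not move let the fingers close. It gives the time, the measured TCP pose, the force and the opening at its end, in the units of the state.
- ctrl.get_state(): the state, without advancing time (a new reading comes with each control period).
- ctrl.get_image(name): name is "scene" or "top" or "wrist"; returns a dict with "pixels" (400x640x3 uint8, blue, green, red), "depth" (400x640 float32, m along the optical axis (not along the pixel's ray), 0 where there is no reading), "intrinsics" (3x3 intrinsics, pixels), "k1" (the pictures are not rectified: a ray, as slopes to the right and down, at radius r is drawn at 1 + k1 r^2 times it, then the intrinsics apply), "R" (3x3) and "t" (3): a world point X has camera coordinates R X + t. Camera axes: x right, y down, z forward; pixel columns grow to the right and rows downward; lengths in m; the calibration is good to about 2 mm. A picture is of the moment at which its call begins.
- ctrl.close_job(): hands the job in, once; it reports no verdict.
The state is a dict: "time": time; "joint_positions": joint angles; "qd": joint speeds; "joint_torque": joint torques, N m; "position": TCP position; "tool_rot": TCP orientation; "ft_force": force on the tool from outside, world axes, zero at the start; "torque": the same for the moment, N m; "grip_width": opening from 0.0 (shut) to 1.0 (fully open).
Only numpy, scipy, OpenCV 4.12 (cv2) and the standard library are available. Lean on these libraries where they do the work, as an engineer would, in place of code of your own. Each camera call takes 0.05 s, during which the arm holds its last target.

TASK

Slide the lidded socket tin along the table, without lifting it, into the hold-down dock until its foot is fully home under the lips. With the dock holding the foot down, draw the tight lid straight up off the tin, then set it down gently (not dropped), right way up and flat on the floor of the empty shallow pan, and let go. Leave the tin fully home in the dock, and leave the loose tools lying about undisturbed.

Things in the scene. Friction and masses are not known exactly. Their poses are not given: they have to be found in the camera images.
- tin: lower part of a round bare-metal tin, loose, 0.4 to 0.65 kg: a flat round foot 110 mm across, 8 mm thick, and a sleeve 66 mm across, its top 58 mm above the foot's underside, sockets inside. Four hidden spring pads grip the lid so firmly that lifting the lid of an undocked tin lifts the whole tin. Origin: centre of the foot's underside, z up; its yaw does not matter.
- lid_mid (a point): the tin's lid, loose, 0.12 kg, bare metal: an upside-down round cup 76 mm across, 52 mm tall (inside 71 mm across, 48 mm deep), with a knob on its flat top. Point on its axis halfway up the overall 78 mm: 39 mm above the skirt's lower edge, 13 mm below the flat top. Fully on, it is 49 mm above the tin's underside (skirt edge 10 mm). Pull about 10 to 17 N over the first 40 mm; clear after 48 mm.
- knob (a point): middle of the upright round steel knob on the lid's top: 26 mm across, 26 mm tall, so 13 mm above the lid's flat top; 75 mm above the tin's underside while the lid is fully on. z is the lid's axis.
- dock_seat (a point): seat of the hold-down dock, a low grey U-shaped fixture fixed to the table, open towards this frame's +y; the tin is pushed in along -y. At table height, where the foot's centre lies (to 2 mm) when home against the end stop. Rails 114 mm apart inside, 138 mm outside. Lips 11 to 17 mm above the table overhang the foot; 88 mm gap between side lips; the end lip begins at y = -46 mm.
- dock_mouth (a point): point at table height on the dock's centre line at the outer end of its low flared guides, 88 mm from the seat along +y of the seat's frame; the mouth is about 160 mm wide there inside, 185 mm outside, 17 mm high. The straight rails begin 51 mm from the seat.
- pan: empty shallow metal pan fixed to the table, 160 x 160 mm outside along its x and y, walls 3 mm thick and 22 mm high, floor 3 mm thick; origin at the centre of its underside. It lies at either end of the work area, and a deep plastic bin of sockets at the other.
- bin: deep grey plastic bin full of sockets, fixed, 150 x 150 x 60 mm tall, origin at the centre of its underside. Not needed.
- socket_big: bystander, to be left alone: short thick steel socket standing upright, 38 mm across, 50 mm tall. Origin under its centre, on the table.
- socket_deep: bystander, to be left alone: slim steel socket standing upright, 26 mm across, 70 mm tall. Origin under its centre, on the table.
- socket_small: bystander, to be left alone: small steel socket standing upright, 28 mm across, 36 mm tall. Origin under its centre, on the table.
- ratchet: bystander, to be left alone: steel ratchet handle lying flat, about 200 x 34 x 16 mm, long along its x. Origin under its centre, on the table.
- wrench: bystander, to be left alone: steel wrench lying flat, long along its x. Origin under its centre, on the table.
- screwdriver: bystander, to be left alone: screwdriver lying flat, long along its x. Origin under its centre, on the table.
- tape: bystander, to be left alone: tape measure, 60 x 36 x 50 mm tall. Origin under its centre, on the table.

How it is judged:
By the outcome, as a careful person would: the job done as asked, in the order asked, and still so for the second after the job is handed in, with the robot touching nothing.
It also fails if it takes over 64 s, if anything falls off the work surface, if the arm or the gripper's body presses on something with over 40 N, if the wrist force passes 120 N, or if a joint passes its speed limit or range.

## Working session

There is one attempt and no reset: what is moved stays moved. The work goes in short steps, Python scripts to look and compute and a tool call to move; the robot and the scene stay as the last step left them, time stands still between calls to the robot, and variables do not carry over. Pictures are saved under pics/ and viewed, and the job is handed in when it is done.

Besides the shell and the picture viewer there is one more tool, called as name(argument=value, ...) on one line, values as JSON. play_rows: Moves the arm, as the interface text tells. Its arguments: {"type":"object","properties":{"targets":{"type":"string"},"newtons":{"type":"number"}},"required":["targets"]}

```bash
mkdir -p pics
python3 - <<'E'
from bench import ctrl
import cv2,numpy as np,pickle
s=ctrl.get_state()
for k in s: print(k,np.round(s[k],3))
for n in ["scene","top","wrist"]:
    im=ctrl.get_image(n); cv2.imwrite(f"pics/{n}0.png",im["pixels"]); pickle.dump(im,open(f"{n}0.pkl","wb"))
    print(n,im["intrinsics"].tolist() if hasattr(im["intrinsics"],'tolist') else im["intrinsics"],im["k1"],np.round(im["R"],3).tolist(),np.round(im["t"],3))
E
```

```text
time 0.0
joint_positions [-1.191  0.322 -0.07   1.452  0.023  1.371 -0.057]
qd [-0.001  0.    -0.002 -0.    -0.001  0.    -0.002]
joint_torque [ 0.0000e+00 -4.9128e+01 -4.0400e-01 -3.1254e+01 -6.4000e-02  4.4000e-02
  0.0000e+00]
position [0.232 0.607 0.404]
tool_rot [-5.710e-01 -3.089e+00  3.000e-03]
ft_force [ 0.678 -0.44  -0.201]
torque [-0.011 -0.     0.035]
grip_width 1.0
scene [[370.992064189304, 0.0, 317.629392060737], [0.0, 370.992064189304, 194.73255556036412], [0.0, 0.0, 1.0]] 0.010180521947655206 [[-0.633, 0.774, -0.015], [0.535, 0.423, -0.731], [-0.559, -0.471, -0.682]] [ 0.361 -0.286  1.214]
top [[498.52579578418374, 0.0, 324.3988445991085], [0.0, 498.52579578418374, 200.64508778243825], [0.0, 0.0, 1.0]] -0.06626350399576988 [[-0.009, -1.0, -0.001], [-0.984, 0.009, -0.178], [0.178, -0.0, -0.984]] [0.009 0.604 1.257]
wrist [[334.0854110401278, 0.0, 325.36372824708275], [0.0, 334.0854110401278, 196.25382571416986], [0.0, 0.0, 1.0]] -0.05578628070674678 [[0.358, 0.934, -0.001], [0.905, -0.346, 0.247], [0.23, -0.09, -0.969]] [-0.65  -0.029  0.39 ]
```

View pics/top0.png

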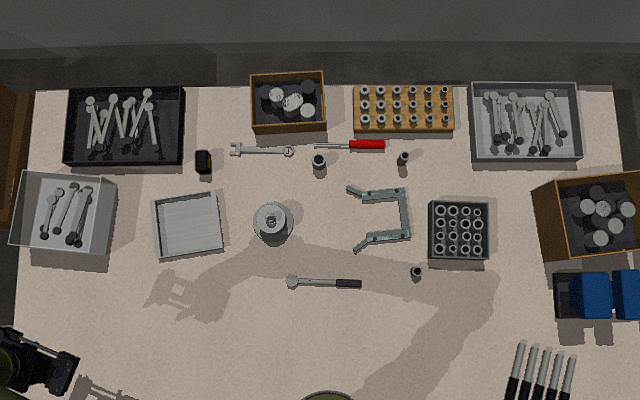

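View pics/scene0.png

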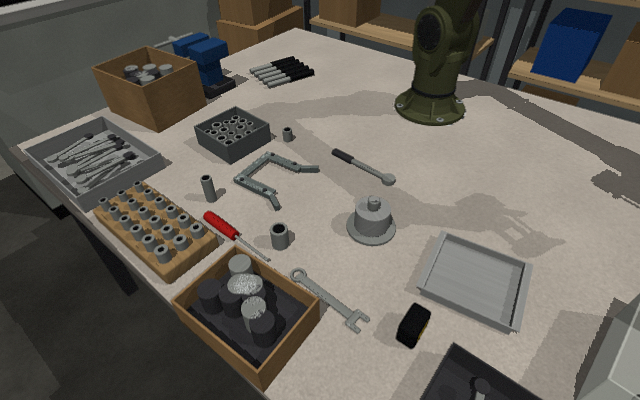

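View pics/wrist0.png

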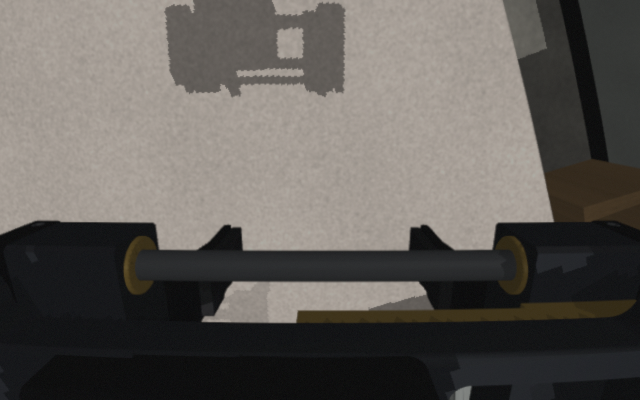

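The top view shows the tin at about (272,222), the dock at (385,218) opening to image left (+y), the pan at (188,225), and the bin at (458,230). I'll zoom in on the tin, dock and pan next.

```bash
cat > h.py <<'E'
import numpy as np,cv2,pickle
def ray(im,uv):
    K=im["intrinsics"];K=np.array(K);k=float(im["k1"])
    d=np.array([(uv[0]-K[0,2])/K[0,0],(uv[1]-K[1,2])/K[1,1]])
    p=d.copy()
    for _ in range(20): p=d/(1+k*(p@p))
    R=np.array(im["R"]);t=np.array(im["t"])
    return -R.T@t, R.T@np.array([p[0],p[1],1.])
def onz(im,uv,z):
    o,d=ray(im,uv); return o+d*(z-o[2])/d[2]
def pt(im,uv): # from depth
    o,d=ray(im,uv); return o+d*im["depth"][int(round(uv[1])),int(round(uv[0]))]
def cloud(im):
    K=np.array(im["intrinsics"]);k=float(im["k1"]);h,w=im["depth"].shape
    u,v=np.meshgrid(np.arange(w),np.arange(h))
    d=np.stack([(u-K[0,2])/K[0,0],(v-K[1,2])/K[1,1]],-1);p=d.copy()
    for _ in range(20): p=d/(1+k*(p**2).sum(-1,keepdims=True))
    c=np.concatenate([p,np.ones((h,w,1))],-1)*im["depth"][...,None]
    return (c-np.array(im["t"]).ravel())@np.array(im["R"])
def zoom(im,x0,y0,x1,y1,f,name):
    cv2.imwrite(name,cv2.resize(im["pixels"][y0:y1,x0:x1],None,fx=f,fy=f,interpolation=cv2.INTER_CUBIC))
E
python3 - <<'E'
from h import *
t=pickle.load(open("top0.pkl","rb"));s=pickle.load(open("scene0.pkl","rb"))
zoom(t,230,170,430,290,4,"pics/tz.png"); zoom(t,140,180,240,270,6,"pics/pz.png")
zoom(s,220,120,420,260,4,"pics/sz.png")
C=cloud(t);Z=C[...,2]
print("table z",np.median(Z[300:340,250:300]))
m=(Z>0.054)&(Z<.064);m2=np.zeros_like(m);m2[190:260,240:310]=1;m&=m2
for lo,hi in((.003,.014),(.054,.070),(.078,.095)):
    q=(Z>lo)&(Z<hi)&m2.astype(bool);P=C[q]
    c,r=cv2.minEnclosingCircle(P[:,:2].astype(np.float32));print(lo,q.sum(),np.round(P.mean(0),4),np.round(c,4),r)
E
```

```text
table z -0.0006026837214473208
0.003 840 [0.5478 0.1413 0.0064] [0.5526 0.1371] 0.1268879473209381
0.054 628 [0.5564 0.1437 0.0612] [0.557  0.1442] 0.03840229660272598
0.078 24 [0.5544 0.1435 0.0858] [0.5569 0.1439] 0.01288122683763504
```

View pics/tz.png

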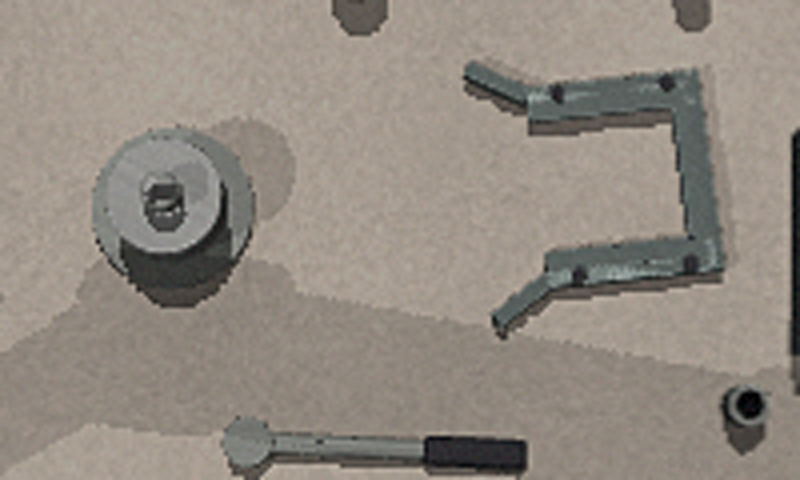

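View pics/pz.png

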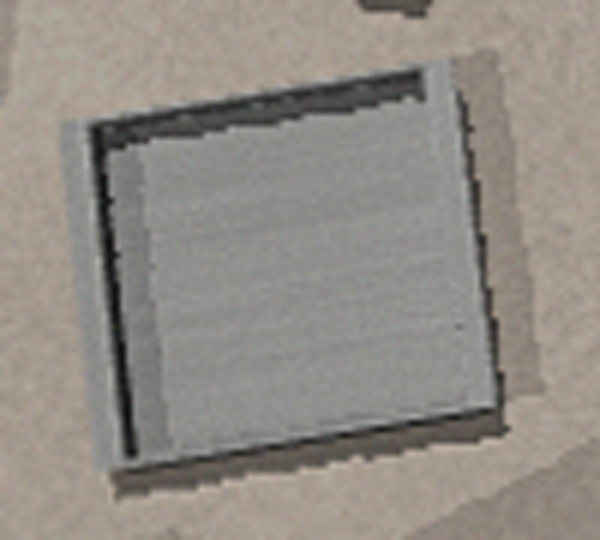

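View pics/sz.png

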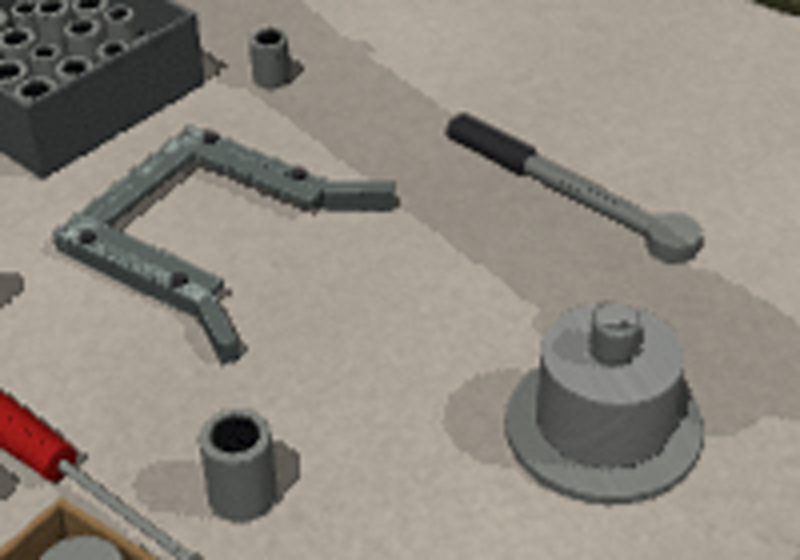

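Run:
```python
from h import *
t=pickle.load(open("top0.pkl","rb"))
C=cloud(t);Z=C[...,2]
m=((Z>0.009)&(Z<.025)).astype(np.uint8);w=np.zeros_like(m);w[180:262,340:425]=1;m&=w
n,l,st,ce=cv2.connectedComponentsWithStats(m);print(st[1:].tolist())
print("lip z",np.median(Z[(m>0)]))
z=lambda u,v,h=.017:onz(t,(230+(u+.5)/4-.5,170+(v+.5)/4-.5),h)[:2]
P={k:z(*v) for k,v in dict(oc1=(697,70),oc2=(722,270),i1a=(530,121),i1b=(672,109),i2a=(547,250),i2b=(684,237),g1=(465,68),g2=(498,334),o1=(530,92),o2=(552,290)).items()}
for k,v in P.items(): print(k,np.round(v,4))
# gradient-ish: oriented fit using depth mask of rails
pts=C[m>0][:,:2].astype(np.float32)
for b in [0]:
    d=P['i1a']-P['i1b'];d2=P['i2a']-P['i2b'];e=P['oc1']-P['oc2']
    print("angles +y dir deg",[np.degrees(np.arctan2(x[1],x[0])) for x in(d,d2)],np.degrees(np.arctan2(e[1],e[0])), np.linalg.norm(e))
np.save("dockpts.npy",pts)
# rails only: choose angle to maximise width sharpness; width extents excluding guides
for a in np.radians(np.arange(88,102,1)):
    y=np.array([np.cos(a),np.sin(a)]);x=np.array([y[1],-y[0]])
    py=pts@y;px=pts@x;sel=py<py.min()+.10
    q=px[sel]
    h=np.histogram(py,bins=np.arange(py.min(),py.min()+.03,.001))[0]
    print(round(np.degrees(a)),"w",round(np.ptp(q),4),"py0",round(py.min(),4),h[:14])
```

```text
[[346, 185, 66, 67, 1243], [346, 199, 1, 1, 1], [414, 261, 1, 1, 1]]
lip z 0.016055828848830157
oc1 [ 0.6459 -0.2134]
oc2 [ 0.5091 -0.2251]
i1a [ 0.6117 -0.0988]
i1b [ 0.619  -0.1953]
i2a [ 0.5238 -0.1082]
i2b [ 0.5316 -0.2004]
g1 [ 0.6487 -0.0554]
g2 [ 0.468  -0.0743]
o1 [ 0.6317 -0.0992]
o2 [ 0.497  -0.1109]
angles +y dir deg [np.float64(94.35303355986319), np.float64(94.83598422757179)] 4.8860918941789615 0.13723849658909287
88 w 0.2 py0 -0.2183 [ 1  0  0  0  0  0  0  0  0  1  3  6  1 12]
89 w 0.2005 py0 -0.2262 [ 1  0  0  0  0  0  0  1  0  4  6  4 12  3]
90 w 0.201 py0 -0.234 [ 1  0  0  0  0  0  1  1  6  4 11  7  7  9]
91 w 0.2014 py0 -0.2418 [ 1  0  0  0  0  1  2  6  9  8 10  9 10 14]
92 w 0.2017 py0 -0.2495 [ 1  0  0  0  2  4  8  9 12 12 10 15 20 18]
93 w 0.202 py0 -0.2571 [ 1  0  0  2  7 11 15 13 13 16 20 22 17 16]
94 w 0.2023 py0 -0.2646 [ 1  1  6 13 16 14 17 19 16 23 16 23 18 16]
95 w 0.2024 py0 -0.272 [ 4 17 17 18 21 16 20 18 19 20 17 18 19 17]
96 w 0.2031 py0 -0.2815 [ 7 16 22 15 20 16 25 13 21 15 22 14 20 18]
97 w 0.204 py0 -0.2917 [ 4 10 15 21 19 16 25 13 20 17 20 16 18 21]
98 w 0.2051 py0 -0.3021 [ 6  5  9 16 17 17 21 14 23 18 17 18 21 15]
99 w 0.2064 py0 -0.3124 [ 6  2 11  7 13 20 12 21 17 17 22 18 18 15]
100 w 0.2078 py0 -0.3227 [ 5  3  9  4 15 11 15 12 22 16 13 20 19 19]
101 w 0.2092 py0 -0.3329 [ 5  4  6  6 10 11  8 15 14 16 19 14 16 18]
```

```bash
cat >> h.py <<'E'
from scipy.spatial.transform import Rotation as Ro
def plan(goal,yaw=None):
    """world TCP goal, yaw = world angle of tool y; prints shift in tool axes (cm) and turn"""
    from bench import ctrl
    s=ctrl.get_state();R=Ro.from_rotvec(s["tool_rot"]);p=np.array(s["position"])
    print("t",round(s["time"],2),"pos",np.round(p,4),"F",np.round(s["ft_force"],1),"M",np.round(s["torque"],2),"grip",round(s["grip_width"],3))
    M=R.as_matrix();print("tool y ang",round(np.degrees(np.arctan2(M[1,1],M[0,1])),2),"tilt z",np.round(M[:,2],4))
    print("shift tool cm",np.round(M.T@(np.array(goal)-p)*100,3))
    if yaw is not None:
        a=np.radians(yaw);y=np.array([np.cos(a),np.sin(a),0]);z=np.array([0,0,-1.]);G=np.stack([np.cross(y,z),y,z],1)
        rv=Ro.from_matrix(M.T@G).as_rotvec();print("turn",np.round(rv,4))
        g=G.T@(np.array(goal)-p)*100;print("shift in goal axes",np.round(g,3))
E
python3 - <<'E'
from h import *
t=pickle.load(open("top0.pkl","rb"));s=pickle.load(open("scene0.pkl","rb"))
z=lambda u,v,h:onz(t,(140+(u+.5)/6-.5,180+(v+.5)/6-.5),h)[:2]
c=[z(*q,.022) for q in((62,122),(448,60),(497,405),(105,468))]
print(np.round(c,4),np.mean(c,0),[np.linalg.norm(c[i]-c[i-1]) for i in range(4)])
print([np.degrees(np.arctan2(*(c[i]-c[i-1])[::-1])) for i in range(4)])
# knob top / lid in scene view
C=cloud(s);Z=C[...,2];w=np.zeros(Z.shape,bool);w[190:250,330:410]=1
for lo,hi in((.004,.012),(.057,.067),(.080,.096)):
    P=C[w&(Z>lo)&(Z<hi)];c,r=cv2.minEnclosingCircle(P[:,:2].astype(np.float32));print(lo,len(P),np.round(c,4),r,P[:,2].mean())
# tools seen from top: elevated things
plan([.557,.144,.30],94.7)
E
```

```text
[[0.6162 0.478 ]
 [0.643  0.3023]
 [0.4867 0.2759]
 [0.4597 0.4506]] [0.55139611 0.37669015] [np.float64(0.15882818823151437), np.float64(0.17771378678270522), np.float64(0.15856829562244154), np.float64(0.17679269576111112)]
[np.float64(9.922395559833596), np.float64(-81.31203406874089), np.float64(-170.40851918721543), np.float64(98.76663643670784)]
0.004 616 [0.5117 0.1405] 0.10237229615449905 0.00818413721663795
0.057 656 [0.5578 0.1428] 0.03918636590242386 0.062215257404343
0.08 49 [0.5593 0.1433] 0.013052251189947128 0.0855487978871036
t 0.15 pos [0.2325 0.6068 0.4039] F [-0.2  0.3 -0.1] M [ 0.04  0.06 -0.06] grip 1.002
tool y ang 69.04 tilt z [-5.0e-04 -1.4e-03 -1.0e+00]
shift tool cm [-46.86  -31.599  10.441]
turn [-1.400e-03 -3.000e-04 -4.478e-01]
shift in goal axes [-28.55  -48.787  10.393]
```

Run:
```python
from h import *
t=pickle.load(open("top0.pkl","rb"));C=cloud(t)
for v in (225,):
  for u in list(range(146,172))+list(range(206,230)): print(u,np.round(C[v,u],3).tolist(),end=" ")
Z=C[...,2];w=np.zeros(Z.shape,bool);w[180:270,140:235]=1
for lo,hi in((.018,.028),(.001,.006)):
  P=C[w&(Z>lo)&(Z<hi)];r=cv2.minAreaRect(P[:,:2].astype(np.float32));print("\n",lo,len(P),r)
```

```text
146 [0.55, 0.493, 0.001] 147 [0.551, 0.491, -0.001] 148 [0.55, 0.487, 0.002] 149 [0.55, 0.485, 0.0] 150 [0.55, 0.482, 0.001] 151 [0.55, 0.478, 0.003] 152 [0.548, 0.47, 0.019] 153 [0.548, 0.466, 0.021] 154 [0.548, 0.464, 0.02] 155 [0.548, 0.461, 0.019] 156 [0.547, 0.458, 0.023] 157 [0.548, 0.457, 0.015] 158 [0.549, 0.457, 0.009] 159 [0.549, 0.455, 0.007] 160 [0.55, 0.455, -0.001] 161 [0.55, 0.451, 0.002] 162 [0.55, 0.449, -0.001] 163 [0.55, 0.445, 0.002] 164 [0.55, 0.442, 0.004] 165 [0.55, 0.44, 0.001] 166 [0.549, 0.436, 0.006] 167 [0.549, 0.433, 0.005] 168 [0.55, 0.431, 0.002] 169 [0.549, 0.428, 0.004] 170 [0.55, 0.426, 0.001] 171 [0.549, 0.421, 0.008] 206 [0.548, 0.326, 0.005] 207 [0.549, 0.323, 0.005] 208 [0.548, 0.32, 0.006] 209 [0.549, 0.318, 0.004] 210 [0.549, 0.315, 0.004] 211 [0.549, 0.313, 0.002] 212 [0.549, 0.311, -0.002] 213 [0.549, 0.307, 0.002] 214 [0.549, 0.305, 0.001] 215 [0.546, 0.298, 0.021] 216 [0.546, 0.295, 0.019] 217 [0.546, 0.292, 0.02] 218 [0.546, 0.289, 0.023] 219 [0.546, 0.287, 0.018] 220 [0.549, 0.289, -0.002] 221 [0.549, 0.286, 0.001] 222 [0.549, 0.284, -0.002] 223 [0.549, 0.281, -0.001] 224 [0.548, 0.277, 0.005] 225 [0.549, 0.275, 0.001] 226 [0.549, 0.273, -0.003] 227 [0.549, 0.27, -0.005] 228 [0.548, 0.266, 0.003] 229 [0.549, 0.265, -0.005] 
 0.018 719 ((0.5512309670448303, 0.3787412643432617), (0.16196297109127045, 0.18346941471099854), 8.950552940368652)

 0.001 3128 ((0.5528365969657898, 0.38160961866378784), (0.26943644881248474, 0.24583445489406586), 89.77277374267578)
```

play_rows(targets="-4 -3.5 0 0 0 -0.15 0.2;-4 -3.5 0 0 0 -0.15 0.2;-4 -3.5 0 0 0 -0.15 0.2")

```text
time: 0.52
position: [0.3244, 0.4806, 0.4017]
tool_rot: [0.171, -3.133, 0.003]
ft_force: [1.4, 0.7, 1.1]
grip_width: 0.743
```

```bash
python3 -c "
from h import *
plan([.557,.144,.30],94.7)"
```

```text
t 0.53 pos [0.3244 0.4806 0.4017] F [1.4 0.7 1.1] M [ 0.04 -0.06  0.03] grip 0.743
tool y ang 96.24 tilt z [-0.0038 -0.0023 -1.    ]
shift tool cm [-19.499 -35.968  10.157]
turn [-0.002 -0.004  0.027]
shift in goal axes [-20.421 -35.45   10.167]
```

play_rows(targets="-2.5 -4.4 1.2 0 0 0.027 0.2;-2.5 -4.4 1.2 0 0 0 0.2;-2.5 -4.4 1.2 0 0 0 0.2;-2.5 -4.4 1.2 0 0 0 0.2;-2.5 -4.4 1.2 0 0 0 0.2;-2.5 -4.4 1.2 0 0 0 0.2;-2.5 -4.4 1.2 0 0 0 0.2;-2.5 -4.4 1.2 0 0 0 0.2;0 0 0 0 0 0 0.2")

```text
time: 1.65
position: [0.5611, 0.1293, 0.3014]
tool_rot: [0.117, -3.136, 0.005]
ft_force: [-0.7, 0.6, 0.9]
grip_width: 0.6
```

```bash
python3 -c "
from h import *
plan([.557,.144,.28],94.7)
from bench import ctrl
w=ctrl.get_image('wrist');cv2.imwrite('pics/w1.png',w['pixels']);pickle.dump(w,open('w1.pkl','wb'))
s=ctrl.get_image('scene');cv2.imwrite('pics/s1.png',s['pixels'])
"
```

```text
t 1.65 pos [0.5611 0.1293 0.3014] F [-0.7  0.6  0.9] M [ 0.06 -0.02 -0.01] grip 0.6
tool y ang 94.26 tilt z [-0.003  -0.0034 -1.    ]
shift tool cm [0.297 1.499 2.131]
turn [-0.0031 -0.0033 -0.0077]
shift in goal axes [0.292 1.494 2.135]
```

View pics/w1.png

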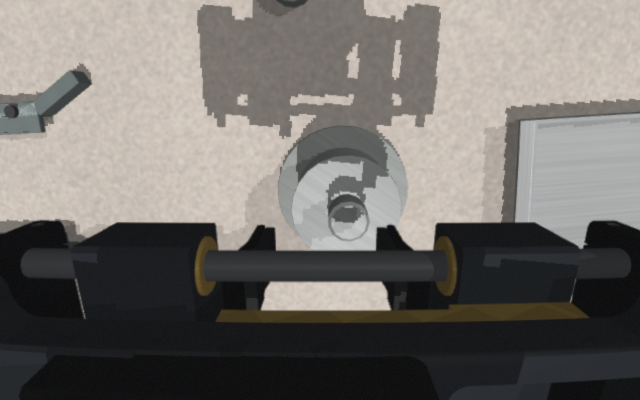

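View pics/s1.png

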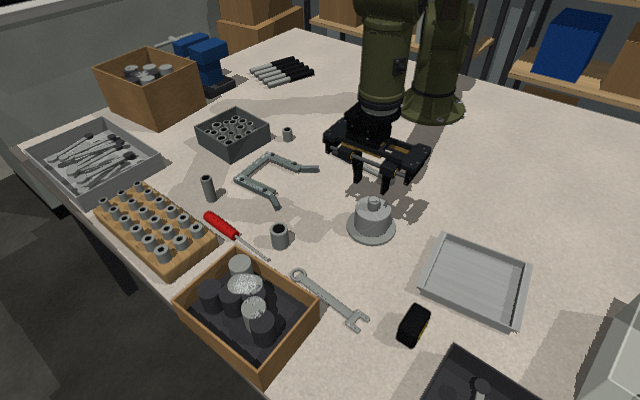

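The wrist view shows the knob at about (348,215), right of the jaw centre (about 325), so the jaws need to move toward +y. The scene view shows the gripper clear of everything, with the tin still standing.

```bash
python3 -c "
from h import *
t=pickle.load(open('w1.pkl','rb'));C=cloud(t);Z=C[...,2]
w=np.zeros(Z.shape,bool);w[120:246,270:415]=1
for lo,hi in((.004,.014),(.055,.068),(.082,.094)):
    P=C[w&(Z>lo)&(Z<hi)];c,r=cv2.minEnclosingCircle(P[:,:2].astype(np.float32));print(lo,len(P),np.round(c,4),r,P[:,2].mean())
print(onz(t,(348,217),.088),onz(t,(328,218),.088),onz(t,(369,218),.088),onz(t,(278,185),.008),onz(t,(408,185),.008))
plan([.558,.1437,.247],94.7)
"
```

```text
0.004 4007 [0.5572 0.1437] 0.05500129982829094 0.008662499555184403
0.055 7474 [0.5575 0.1436] 0.038188252598047256 0.06266213100207792
0.082 428 [0.5575 0.1436] 0.013278679922223091 0.08705584903550183
[0.55414652 0.14294579 0.088     ] [0.55569163 0.13084735 0.088     ] [0.55383335 0.15578346 0.088     ] [0.55552892 0.08912431 0.008     ] [0.5473491 0.1981677 0.008    ]
t 1.75 pos [0.5597 0.1343 0.3021] F [-0.   0.4  0.9] M [ 0.07 -0.    0.03] grip 0.598
tool y ang 94.64 tilt z [-0.0031  0.     -1.    ]
shift tool cm [0.076 0.952 5.515]
turn [ 0.0003 -0.0031 -0.001 ]
shift in goal axes [0.092 0.953 5.514]
```

play_rows(targets="0.05 0.95 1 0 -0.003 0 0.2;0 0 1.5 0 0 0 0.2;0 0 1.5 0 0 0 0.2;0 0 0 0 0 0 0.2;0 0 0 0 0 0 0.2", newtons=30)

```text
time: 2.38
position: [0.5559, 0.1499, 0.2589]
tool_rot: [0.141, -3.137, -0.003]
ft_force: [-0.5, 0.0, 0.2]
grip_width: 0.601
```

```bash
python3 -c "
from h import *
plan([.5575,.1436,.2475],94.7)"
```

```text
t 2.38 pos [0.5559 0.1499 0.2589] F [-0.5  0.   0.2] M [ 0.04 -0.08  0.01] grip 0.601
tool y ang 95.15 tilt z [-0.0017  0.0021 -1.    ]
shift tool cm [-0.106 -0.645  1.137]
turn [ 0.0023 -0.0015  0.0079]
shift in goal axes [-0.109 -0.642  1.138]
```

play_rows(targets="-0.1 -0.6 0 0.002 0 0.008 0.2;0 0 0 0 0 0 0.2;0 0 0 0 0 0 0.2")

```text
time: 2.75
position: [0.5581, 0.1431, 0.26]
tool_rot: [-0.126, 3.139, 0.001]
ft_force: [0.3, 0.1, -1.3]
grip_width: 0.598
```

```bash
python3 -c "
from h import *
plan([.5575,.1436,.2475],94.7)"
```

```text
t 2.75 pos [0.5581 0.1431 0.26  ] F [ 0.3  0.1 -1.3] M [0.05 0.02 0.03] grip 0.598
tool y ang 94.6 tilt z [ 4.e-04  4.e-04 -1.e+00]
shift tool cm [0.059 0.056 1.248]
turn [ 0.0003  0.0004 -0.0017]
shift in goal axes [0.058 0.057 1.248]
```

play_rows(targets="0.05 0.05 0.6 0 0 0 0.2;0 0 0.5 0 0 0 0.2;0 0 0 0 0 0 0.2;0 0 0 0 0 0 0.2")

```text
time: 3.25
position: [0.5575, 0.1436, 0.2481]
tool_rot: [-0.126, 3.139, 0.001]
ft_force: [-0.4, -0.2, -0.6]
grip_width: 0.6
```

```bash
python3 -c "
from h import *
plan([.5575,.1436,.2475],94.7)
from bench import ctrl
w=ctrl.get_image('wrist');cv2.imwrite('pics/w2.png',w['pixels'])
s=ctrl.get_image('scene');zoom(s,300,90,460,260,4,'pics/s2.png')
plan([.5575,.1436,.2475],94.7)
"
```

```text
t 3.25 pos [0.5575 0.1436 0.2481] F [-0.4 -0.2 -0.6] M [ 0.02 -0.02 -0.  ] grip 0.6
tool y ang 94.6 tilt z [ 3.e-04  5.e-04 -1.e+00]
shift tool cm [-0.001 -0.     0.065]
turn [ 0.0005  0.0003 -0.0017]
shift in goal axes [-0.001 -0.     0.065]
t 3.35 pos [0.5575 0.1436 0.2482] F [-0.8 -0.1  0.1] M [0.03 0.02 0.05] grip 0.602
tool y ang 94.6 tilt z [ 4.e-04  5.e-04 -1.e+00]
shift tool cm [-0.     0.001  0.072]
turn [ 0.0005  0.0004 -0.0017]
shift in goal axes [-0.     0.001  0.072]
```

View pics/w2.png

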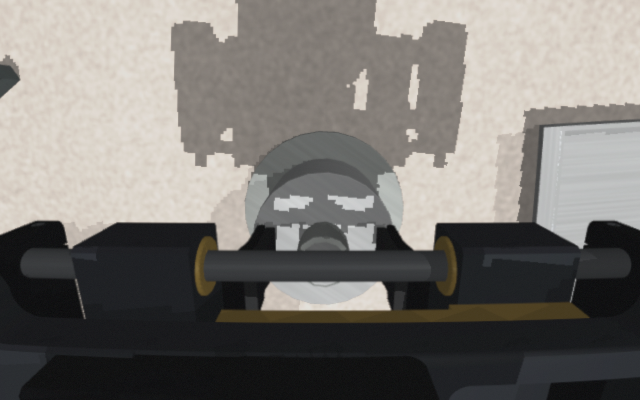

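View pics/s2.png

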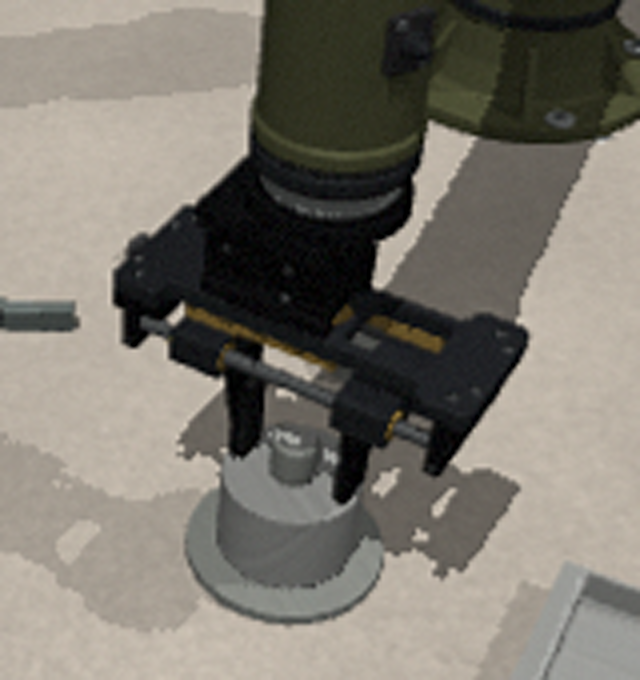

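The knob is centred between the fingers in both views (wrist about (323,240)), so I'll close the jaws.

play_rows(targets="0 0 0 0 0 0 -0.3;0 0 0 0 0 0 -0.6;0 0 0 0 0 0 -1;0 0 0 0 0 0 -1;0 0 0 0 0 0 -1", newtons=50)

```text
time: 3.98
position: [0.5578, 0.1428, 0.2486]
tool_rot: [-0.125, 3.138, -0.0]
ft_force: [0.1, 0.5, 0.1]
grip_width: 0.282
```

```bash
python3 -c "
from h import *
y=np.array([-.0819,.9966,0]);x=np.array([.9966,.0819,0])
plan([.5573*x[0]+.01*y[0],.5573*x[1]+.01*y[1],.248],94.7)"
```

```text
t 3.98 pos [0.5578 0.1428 0.2486] F [0.1 0.5 0.1] M [0.   0.02 0.05] grip 0.282
tool y ang 94.55 tilt z [ 1.e-03 -2.e-04 -1.e+00]
shift tool cm [ 1.008 -8.668  0.057]
turn [-0.0002  0.001  -0.0025]
shift in goal axes [ 1.03  -8.665  0.056]
```

play_rows(targets="0.1 -0.5 0.01 0 0 0 -1;0.15 -1 0 0 0 0 -1;0.15 -1 0 0 0 0 -1;0 0 0 0 0 0 -1")

```text
time: 4.47
position: [0.5553, 0.1208, 0.2486]
tool_rot: [-0.131, 3.136, 0.01]
ft_force: [0.4, -0.6, -1.6]
grip_width: 0.282
```

```bash
cat > st.py <<'E'
from h import *
import sys
y=np.array([-.0819,.9966,0]);x=np.array([.9966,.0819,0])
py=float(sys.argv[1])
p=.5573*x+py*y
plan([p[0],p[1],.2485],94.7)
E
python3 st.py -0.11
```

```text
t 4.47 pos [0.5553 0.1208 0.2486] F [ 0.4 -0.6 -1.6] M [-0.34 -0.12 -0.03] grip 0.282
tool y ang 94.77 tilt z [ 0.0023  0.0064 -1.    ]
shift tool cm [  0.634 -18.488  -0.106]
turn [0.0062 0.0029 0.0013]
shift in goal axes [ 6.1000e-01 -1.8489e+01  1.0000e-02]
```

play_rows(targets="0.1 -1 0 0.004 0 0 -1;0.1 -1.2 0 0 0 0 -1;0.1 -1.2 0 0.002 0 0 -1;0.1 -1.2 0 0 0 0 -1;0 -1.2 0 0 0 0 -1;0 -1.2 0 0 0 0 -1;0 0 0 0 0 0 -1")

```text
time: 5.35
position: [0.5565, 0.0499, 0.2485]
tool_rot: [-0.134, 3.137, 0.008]
ft_force: [0.5, -0.9, -1.5]
grip_width: 0.281
```

```bash
python3 st.py -0.11
```

```text
t 5.35 pos [0.5565 0.0499 0.2485] F [ 0.5 -0.9 -1.5] M [-0.31 -0.2   0.01] grip 0.281
tool y ang 94.88 tilt z [ 0.0014  0.0053 -1.    ]
shift tool cm [  0.182 -11.411  -0.056]
turn [0.0052 0.0019 0.0032]
shift in goal axes [ 1.4600e-01 -1.1412e+01  4.0000e-03]
```

play_rows(targets="0.07 -1.2 0 0.004 0.001 0.003 -1;0.05 -1.2 0 0 0 0 -1;0 -1.2 0 0.002 0 0 -1;0 -1.2 0 0 0 0 -1;0 -1.2 0 0 0 0 -1;0 -1.2 0 0 0 0 -1;0 0 0 0 0 0 -1")

```text
time: 6.22
position: [0.5606, -0.0188, 0.2486]
tool_rot: [0.139, -3.136, -0.012]
ft_force: [0.9, -2.8, -2.6]
grip_width: 0.287
```

```bash
python3 st.py -0.11; python3 -c "
from h import *
from bench import ctrl
s=ctrl.get_image('scene');zoom(s,180,90,400,260,3.5,'pics/s3.png')
s=ctrl.get_image('top');zoom(s,280,160,440,280,5,'pics/t3.png')
pickle.dump(s,open('t3.pkl','wb'))"
```

```text
t 6.22 pos [ 0.5606 -0.0188  0.2486] F [ 0.9 -2.8 -2.6] M [-0.8  -0.28  0.09] grip 0.287
tool y ang 95.06 tilt z [-0.0024  0.0079 -1.    ]
shift tool cm [ 0.021 -4.529 -0.03 ]
turn [ 0.008  -0.0018  0.0064]
shift in goal axes [-0.008 -4.529  0.006]
```

View pics/s3.png

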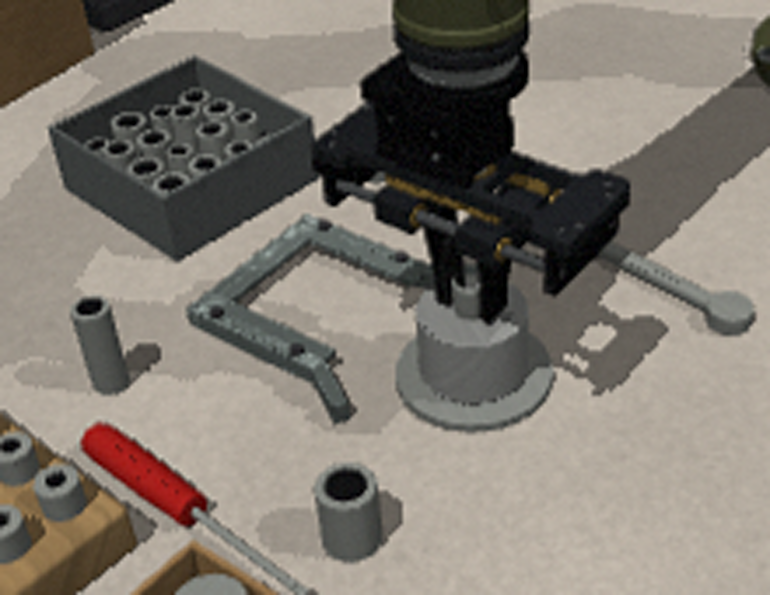

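View pics/t3.png

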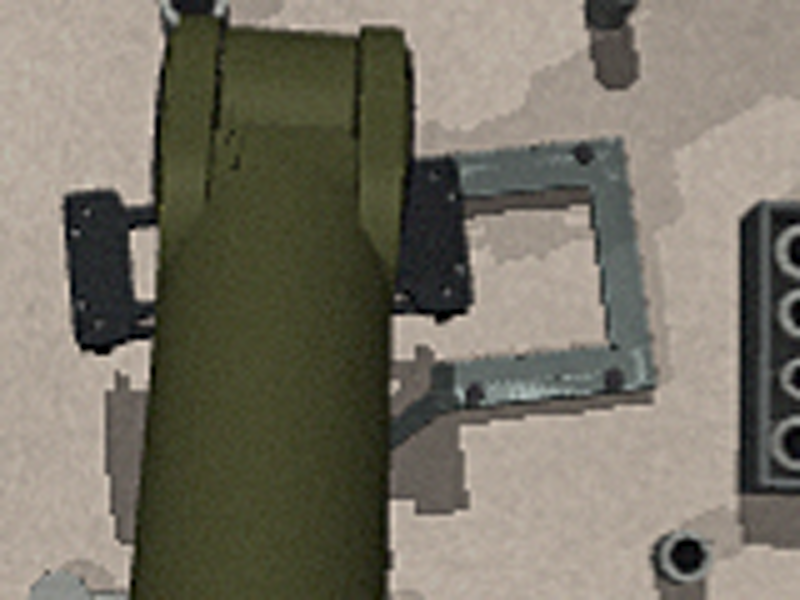

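The scene view shows the tin at about (475,370), flat at the mouth with its foot entering between the guides, and all tools in place. I'll level the slight tilt, press down a little and continue.

play_rows(targets="0 -0.3 0.05 0.008 -0.001 0.006 -1;0 -0.8 0.03 0.002 0 0 -1;0 -0.8 0.02 0.002 0 0 -1;0 -0.8 0.02 0.002 0 0 -1;0 0 0 0 0 0 -1")

```text
time: 6.95
position: [0.5629, -0.0339, 0.2486]
tool_rot: [0.143, -3.136, -0.016]
ft_force: [0.5, -2.7, -4.3]
grip_width: 0.29
```

```bash
python3 st.py -0.16
```

```text
t 6.95 pos [ 0.5629 -0.0339  0.2486] F [ 0.5 -2.7 -4.3] M [-0.87 -0.2   0.  ] grip 0.29
tool y ang 95.23 tilt z [-0.0029  0.0101 -0.9999]
shift tool cm [ 0.168 -8.014 -0.073]
turn [ 0.0103 -0.002   0.0093]
shift in goal axes [ 0.093 -8.015  0.009]
```

play_rows(targets="0.05 -0.8 -0.01 0.008 -0.002 0.009 -1;0.05 -1 0 0.003 0 0 -1;0 -1 0 0.003 0 0 -1;0 0 0 0.002 0 0 -1")

```text
time: 7.45
position: [0.5643, -0.057, 0.2485]
tool_rot: [0.135, -3.138, -0.001]
ft_force: [0.3, -1.5, -2.0]
grip_width: 0.283
```

```bash
python3 st.py -0.16
```

```text
t 7.45 pos [ 0.5643 -0.057   0.2485] F [ 0.3 -1.5 -2. ] M [-0.36 -0.18 -0.03] grip 0.283
tool y ang 94.93 tilt z [-9.e-04  9.e-04 -1.e+00]
shift tool cm [ 7.100e-02 -5.693e+00 -5.000e-03]
turn [ 0.001  -0.0008  0.0041]
shift in goal axes [ 4.800e-02 -5.693e+00  1.000e-03]
```

play_rows(targets="0.04 -0.8 -0.01 0.002 0 0.004 -1;0 -1 0 0.003 0 0 -1;0 -1 0 0.003 0 0 -1;0 -1 0 0.003 0 0 -1;0 0 0 0.002 0 0 -1")

```text
time: 8.07
position: [0.5672, -0.0899, 0.2486]
tool_rot: [0.136, -3.136, 0.005]
ft_force: [0.3, -0.8, -1.2]
grip_width: 0.281
```

```bash
python3 st.py -0.16
```

```text
t 8.07 pos [ 0.5672 -0.0899  0.2486] F [ 0.3 -0.8 -1.2] M [-0.14 -0.09  0.05] grip 0.281
tool y ang 94.95 tilt z [-0.0022 -0.0033 -1.    ]
shift tool cm [ 0.075 -2.395  0.014]
turn [-0.0031 -0.0025  0.0043]
shift in goal axes [ 0.064 -2.395  0.006]
```

play_rows(targets="0.05 -0.8 0 -0.002 -0.002 0.004 -1;0 -1 0 0.001 0 0 -1;0 -1 0 0.002 0 0 -1;0 -1 0 0.002 0 0 -1;0 0 0 0.001 0 0 -1")

```text
time: 8.7
position: [0.5702, -0.1217, 0.2485]
tool_rot: [0.138, -3.136, -0.005]
ft_force: [-0.0, -2.5, -1.7]
grip_width: 0.284
```

```bash
python3 st.py -0.198
```

```text
t 8.7 pos [ 0.5702 -0.1217  0.2485] F [-0.  -2.5 -1.7] M [-0.62 -0.16  0.02] grip 0.284
tool y ang 95.04 tilt z [-0.0025  0.0031 -1.    ]
shift tool cm [ 0.118 -2.996 -0.005]
turn [ 0.0033 -0.0022  0.006 ]
shift in goal axes [ 0.1   -2.997  0.005]
```

play_rows(targets="0.06 -0.8 0 0.003 -0.002 0.005 -1;0.02 -0.8 0 0.002 0 0 -1;0 -0.7 0 0.002 0 0 -1;0 -0.5 0 0.002 0 0 -1;0 0 0 0 0 0 -1")

```text
time: 9.32
position: [0.5721, -0.1423, 0.2486]
tool_rot: [0.14, -3.136, -0.01]
ft_force: [0.6, -0.6, -1.5]
grip_width: 0.285
```

```bash
python3 st.py -0.198
```

```text
t 9.32 pos [ 0.5721 -0.1423  0.2486] F [ 0.6 -0.6 -1.5] M [-0.   -0.15  0.02] grip 0.285
tool y ang 95.11 tilt z [-0.003   0.0064 -1.    ]
shift tool cm [ 0.136 -0.933  0.003]
turn [ 0.0066 -0.0024  0.0071]
shift in goal axes [ 0.129 -0.934  0.009]
```

play_rows(targets="0.03 -0.5 0 0.006 -0.002 0.007 -1;0 -0.5 0 0.002 0 0 -1;0 -0.4 0 0.002 0 0 -1")

```text
time: 9.7
position: [0.5733, -0.1515, 0.2486]
tool_rot: [0.134, -3.137, -0.007]
ft_force: [-1.3, 7.0, 0.9]
grip_width: 0.286
```

```bash
python3 st.py -0.198
```

```text
t 9.7 pos [ 0.5733 -0.1515  0.2486] F [-1.3  7.   0.9] M [ 1.41  0.18 -0.02] grip 0.286
tool y ang 94.88 tilt z [-0.0022  0.0042 -1.    ]
shift tool cm [ 0.167 -0.001  0.01 ]
turn [ 0.0044 -0.0018  0.0032]
shift in goal axes [ 0.167 -0.002  0.01 ]
```

play_rows(targets="0 -0.3 0 0.004 0 0.003 -1;0 -0.3 0 0 0 0 -1;0 -0.3 0 0 0 0 -1")

```text
time: 10.07
position: [0.5742, -0.1554, 0.2489]
tool_rot: [0.134, -3.134, -0.015]
ft_force: [-1.3, 7.0, 3.0]
grip_width: 0.285
```

```bash
python3 st.py -0.198;python3 -c "
from h import *
from bench import ctrl
s=ctrl.get_image('scene');zoom(s,200,90,360,220,5,'pics/s4.png')
s=ctrl.get_image('wrist');cv2.imwrite('pics/w4.png',s['pixels'])"
```

```text
t 10.07 pos [ 0.5742 -0.1554  0.2489] F [-1.3  7.   3. ] M [ 1.71  0.38 -0.03] grip 0.285
tool y ang 94.89 tilt z [-0.0046  0.0091 -0.9999]
shift tool cm [0.223 0.391 0.04 ]
turn [ 0.0095 -0.0039  0.0033]
shift in goal axes [0.225 0.39  0.035]
```

View pics/s4.png

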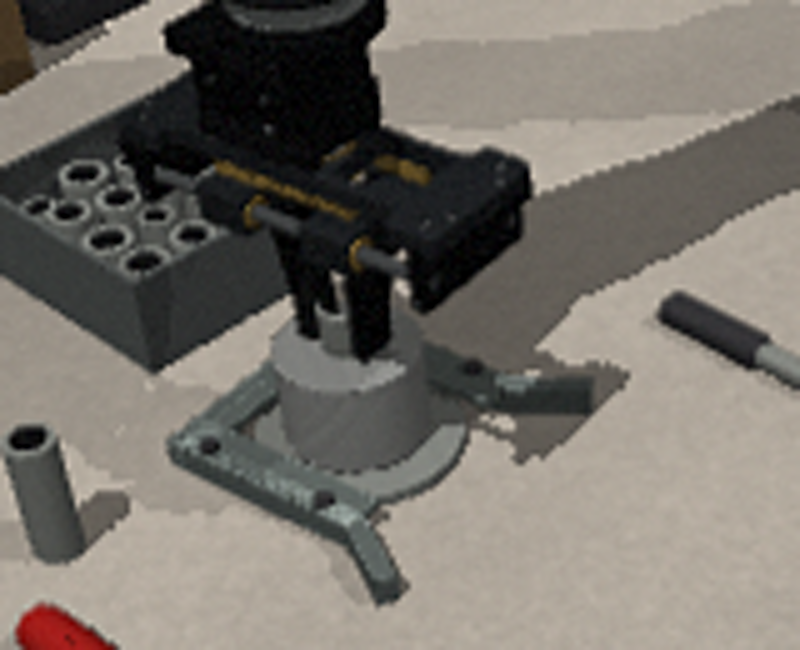

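View pics/w4.png

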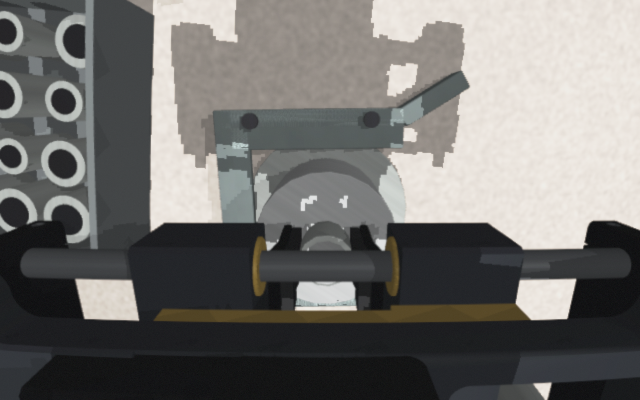

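play_rows(targets="0.1 -0.3 0 0.009 -0.003 0 -1;0 -0.4 0 0.003 0 0 -1;0 -0.4 0 0.003 0 0 -1")

```text
time: 10.55
position: [0.5743, -0.1591, 0.249]
tool_rot: [0.141, -3.135, -0.012]
ft_force: [-2.1, 11.4, 6.1]
grip_width: 0.285
```

```bash
python3 st.py -0.198;python3 -c "
from h import *
from bench import ctrl
t=ctrl.get_image('wrist');pickle.dump(t,open('w5.pkl','wb'));C=cloud(t);Z=C[...,2]
zoom(t,190,90,480,250,2.7,'pics/w5.png')
s=ctrl.get_image('scene');pickle.dump(s,open('s5.pkl','wb'));zoom(s,200,90,360,220,5,'pics/s5.png')
"
```

```text
t 10.55 pos [ 0.5743 -0.1591  0.249 ] F [-2.1 11.4  6.1] M [ 2.65  0.64 -0.08] grip 0.285
tool y ang 95.13 tilt z [-0.0042  0.0073 -1.    ]
shift tool cm [0.202 0.758 0.053]
turn [ 0.0076 -0.0035  0.0076]
shift in goal axes [0.208 0.757 0.047]
```

View pics/w5.png

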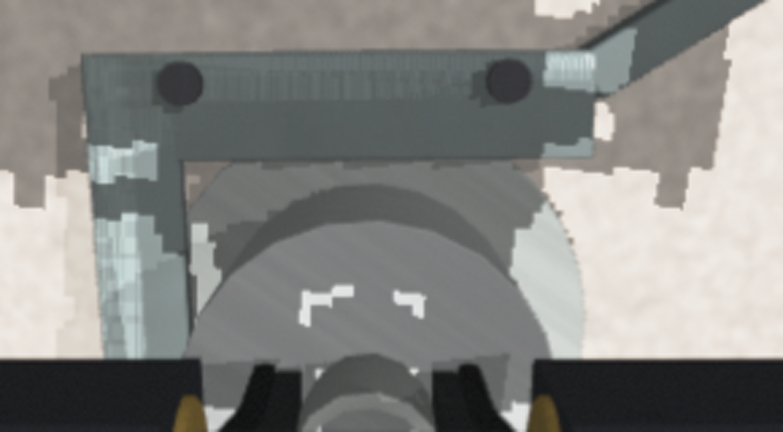

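View pics/s5.png

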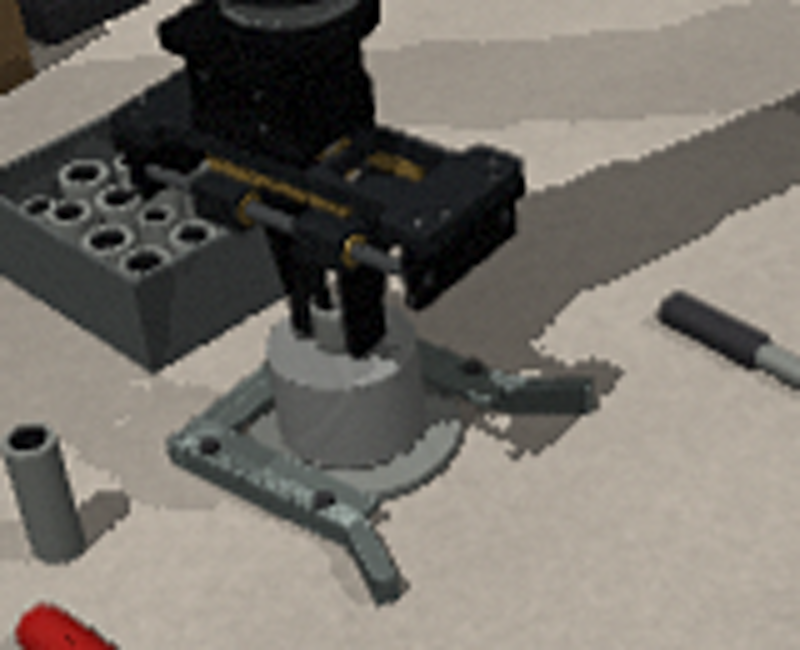

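```bash
python3 -c "
from h import *
t=pickle.load(open('w5.pkl','rb'));C=cloud(t);Z=C[...,2]
y=np.array([-.0819,.9966]);x=np.array([.9966,.0819])
P=C[90:250,190:480].reshape(-1,3);px=P[:,:2]@x;py=P[:,:2]@y;z=P[:,2]
h=lambda v,b:print(np.histogram(v,bins=b)[0],np.round(b[[0,-1]],4))
# lid top
m=(z>.05)&(z<.075)&(abs(px-.56)<.06)&(abs(py+.2)<.06)
A=np.c_[P[m,:2],np.ones(m.sum())];print('lid plane',np.linalg.lstsq(A,z[m],rcond=None)[0],m.sum())
def circ(X):
    # boundary points: by convex hull
    hu=cv2.convexHull(X.astype(np.float32))[:,0];return hu
hu=circ(np.c_[px[m],py[m]]);
from scipy.optimize import least_squares
for R in(.038,):
    # arc with px greater than centre
    q=hu[hu[:,0]>np.median(px[m])];r=least_squares(lambda c:np.hypot(*(q-c).T)-R,[.558,-.2]);print('lid c',r.x,np.abs(r.fun).max(),len(q))
m=(z>.004)&(z<.0105)&(py>-.17)&(py<-.12)&(px>.5)&(px<.6)
q=circ(np.c_[px[m],py[m]]);print('foot max py',py[m].max(),'at px',px[m][py[m].argmax()]); print('5 top',np.sort(py[m])[-12:].round(4))
m=(z>.013)&(z<.022)&(px<.6)&(px>.57)&(py<-.2); print('endlip inner',np.percentile(py[m],[2,50,98]))
m=(z>.013)&(z<.022)&(px>.595)&(px<.63); print('rail lip py',np.percentile(py[m],[1,99]),'inner px',np.percentile(px[m&(py>-.23)&(py<-.16)],[1,99]))
print(onz(t,(190+590/2.7,90+120/2.7),.017)[:2]@np.c_[x,y], 'railend'); print(onz(t,(190+585/2.7,90+320/2.7),.008)[:2]@np.c_[x,y],'foot rear')
print(onz(t,(190+186/2.7,90+260/2.7),.017)[:2]@np.c_[x,y],'endlip'); print(onz(t,(190+84/2.7,90+55/2.7),.017)[:2]@np.c_[x,y],'outer corner')
"
```

```text
lid plane [0.08369419 0.01854492 0.01985094] 7286
lid c [ 0.53551456 -0.20399726] 0.010329825642658653 13
foot max py -0.14669878612255005 at px 0.5594411254667686
5 top [-0.1473 -0.1473 -0.1472 -0.1472 -0.1472 -0.1472 -0.147  -0.1469 -0.1469
 -0.1469 -0.1469 -0.1467]Traceback (most recent call last):
  File "<string>", line 20, in <module>
    m=(z>.013)&(z<.022)&(px<.6)&(px>.57)&(py<-.2); print('endlip inner',np.percentile(py[m],[2,50,98]))
                                                                        ~~~~~~~~~~~~~^^^^^^^^^^^^^^^^^
    return _quantile_unchecked(
        a, q, axis, out, overwrite_input, method, keepdims, weights)
    return _ureduce(a,
                    func=_quantile_ureduce_func,
    ...<5 lines>...
                    overwrite_input=overwrite_input,
                    method=method)
    r = func(a, **kwargs)
    result = _quantile(arr,
                       quantiles=q,
    ...<2 lines>...
                       out=out,
                       weights=wgt)
    slices_having_nans = np.isnan(arr[-1, ...])
                                  ~~~^^^^^^^^^
IndexError: index -1 is out of bounds for axis 0 with size 0
```

```bash
python3 -c "
from h import *
t=pickle.load(open('w5.pkl','rb'));C=cloud(t);Z=C[...,2]
y=np.array([-.0819,.9966]);x=np.array([.9966,.0819]);B=np.c_[x,y]
g=lambda u,v,z:np.round(onz(t,(190+u/2.7,90+v/2.7),z)[:2]@B,4)
print('railend',g(594,125,.017),g(594,155,.011),'foot rear',g(583,300,.008),'endlip in',g(181,165,.017),g(192,330,.017),'sidelip in',g(200,160,.017),g(590,157,.017),'outer',g(83,56,.017),g(106,355,.017))
v,u=250,0
print('lid z by col',[(c,np.round(C[200,c,2],4)) for c in range(270,390,15)],[(r,np.round(C[r,325,2],4)) for r in range(175,222,8)])
print('foot z',[(np.round(C[r,c]@np.eye(3),4)).tolist() for r,c in((160,285),(160,370),(175,395),(195,398),(160,325))])
"
```

```text
railend [ 0.5056 -0.1496] [ 0.5132 -0.1476] foot rear [ 0.5504 -0.1472] endlip in [ 0.5156 -0.2466] [ 0.5561 -0.2456] sidelip in [ 0.5144 -0.2421] [ 0.513  -0.1501] outer [ 0.4906 -0.2683] [ 0.5628 -0.2673]
lid z by col [(270, np.float64(0.0632)), (285, np.float64(0.0627)), (300, np.float64(0.0634)), (315, np.float64(0.0641)), (330, np.float64(0.0619)), (345, np.float64(0.0623)), (360, np.float64(0.0637)), (375, np.float64(0.0642))] [(175, np.float64(0.0625)), (183, np.float64(0.0637)), (191, np.float64(0.0637)), (199, np.float64(0.0642)), (207, np.float64(0.0627)), (215, np.float64(0.0636))]
foot z [[0.5396, -0.1864, 0.0076], [0.5343, -0.1302, 0.0102], [0.5428, -0.1122, 0.0101], [0.5565, -0.1081, 0.0095], [0.5354, -0.1601, 0.0213]]
```

play_rows(targets="0.1 -0.4 0.02 0.007 -0.003 0.007 -1;0 -0.5 0.02 0.003 0 0 -1;0 -0.5 0.02 0.003 0 0 -1")

```text
time: 11.02
position: [0.575, -0.1612, 0.2494]
tool_rot: [0.141, -3.133, -0.025]
ft_force: [-4.4, 12.2, 7.5]
grip_width: 0.283
```

```bash
python3 st.py -0.200
```

```text
t 11.03 pos [ 0.575  -0.1612  0.2494] F [-4.4 12.2  7.5] M [ 2.89  0.91 -0.08] grip 0.283
tool y ang 95.14 tilt z [-0.006   0.0159 -0.9999]
shift tool cm [0.255 0.773 0.101]
turn [ 0.0163 -0.0046  0.0078]
shift in goal axes [0.261 0.773 0.088]
```

play_rows(targets="0.05 0.3 0.03 0.012 -0.004 0.006 -1;0 0.1 0 0.003 0 0 -1;0 0 0 0 0 0 -1;0 0 0 0 0 0 -1")

```text
time: 11.52
position: [0.5737, -0.1569, 0.2486]
tool_rot: [0.131, -3.137, -0.002]
ft_force: [0.6, 4.0, -0.2]
grip_width: 0.286
```

```bash
python3 st.py -0.202
```

```text
t 11.53 pos [ 0.5737 -0.1569  0.2486] F [ 0.6  4.  -0.2] M [ 0.85 -0.04  0.02] grip 0.286
tool y ang 94.79 tilt z [-0.002   0.0014 -1.    ]
shift tool cm [0.164 0.136 0.007]
turn [ 0.0015 -0.0019  0.0016]
shift in goal axes [0.165 0.136 0.006]
```

The tin is home: the push force built up with no further travel, and the foot rear sits at the rail ends. Next is the vertical pull.

play_rows(targets="0 0.03 -0.3 0.001 -0.002 0 -1;0 0 -0.6 0 0 0 -1;0 0 -0.8 0 0 0 -1;0 0 -0.8 0 0 0 -1", newtons=60)

```text
time: 12.02
position: [0.572, -0.1565, 0.2685]
tool_rot: [0.13, -3.132, -0.0]
ft_force: [4.8, 0.3, -16.8]
grip_width: 0.285
```

```bash
python3 st.py -0.202
```

```text
t 12.03 pos [ 0.572  -0.1565  0.2685] F [  4.8   0.3 -16.8] M [ 0.36 -1.03 -0.01] grip 0.285
tool y ang 94.74 tilt z [-7.1e-03 -1.0e-04 -1.0e+00]
shift tool cm [-0.02   0.085  2.005]
turn [ 0.0005 -0.0071  0.0007]
shift in goal axes [-0.006  0.086  2.005]
```

play_rows(targets="-0.1 0 -0.6 0 -0.006 0 -1;-0.03 0 -0.8 0 -0.002 0 -1;-0.02 0 -0.8 0 -0.001 0 -1;0 0 -0.8 0 0 0 -1")

```text
time: 12.52
position: [0.5732, -0.1584, 0.3032]
tool_rot: [-0.128, 3.136, -0.002]
ft_force: [0.3, -0.1, -0.7]
grip_width: 0.284
```

```bash
python3 st.py -0.202;python3 -c "
from h import *
from bench import ctrl
s=ctrl.get_image('scene');zoom(s,200,70,360,220,4,'pics/s6.png')"
```

```text
t 12.53 pos [ 0.5732 -0.1584  0.3032] F [ 0.3 -0.1 -0.7] M [ 0.01  0.04 -0.04] grip 0.284
tool y ang 94.66 tilt z [ 0.0028 -0.0014 -1.    ]
shift tool cm [0.114 0.287 5.474]
turn [-0.0017  0.0027 -0.0006]
shift in goal axes [0.1   0.278 5.475]
```

View pics/s6.png

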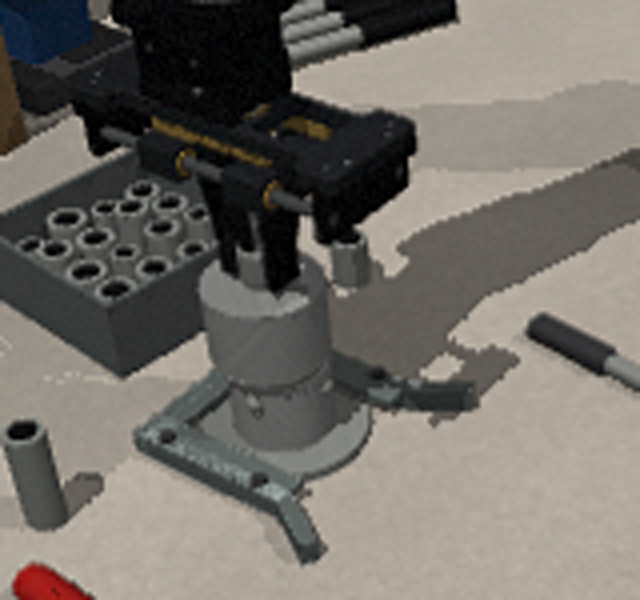

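The lid is up off the sleeve, and the pads show at its lower rim near (250,400). The foot is still in the dock. I'll raise it further.

play_rows(targets="0 0 -1.5 0 0.002 0 -1;0 0 -2 0 0 0 -1;0 0 -1.5 0 0 0 -1;0 0 0 0 0 0 -1")

```text
time: 13.08
position: [0.5745, -0.161, 0.3644]
tool_rot: [-0.124, 3.125, -0.009]
ft_force: [-0.5, -1.1, -1.5]
grip_width: 0.281
```

```bash
python3 -c "
from h import *
plan([.5514,.377,.33],94.7)
from bench import ctrl
s=ctrl.get_image('scene');zoom(s,200,50,360,220,4,'pics/s7.png')"
```

```text
t 13.07 pos [ 0.5745 -0.161   0.3644] F [-0.5 -1.1 -1.5] M [ 0.05  0.05 -0.01] grip 0.281
tool y ang 94.53 tilt z [ 0.014  -0.0053 -0.9999]
shift tool cm [-1.909 53.833  3.126]
turn [-0.0064  0.0136 -0.0029]
shift in goal axes [-2.108 53.806  3.442]
```

View pics/s7.png

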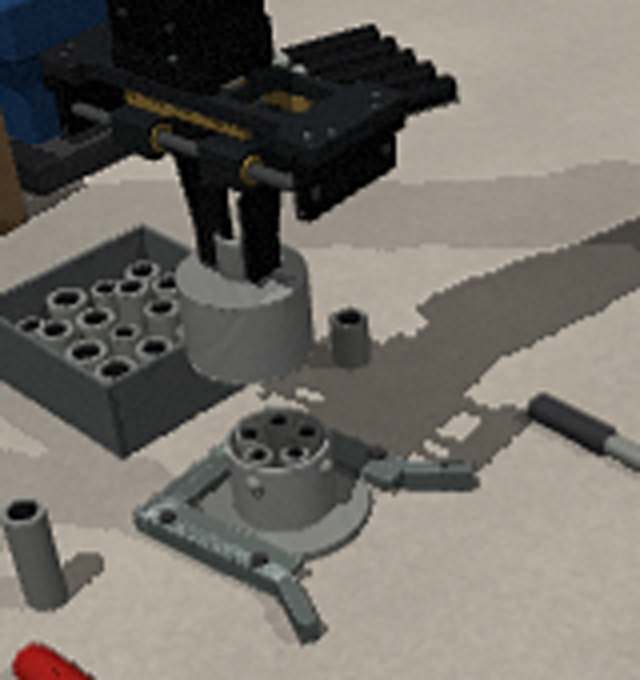

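The lid is clear (scene about (245,315)) and the tin sits docked with its sockets visible. Carrying to the pan now.

play_rows(targets="-0.1 2 0 -0.006 0.013 -0.003 -1;-0.1 3.5 0 0 0 0 -1;-0.2 4.5 0 0 0 0 -1;-0.2 4.5 0 0 0 0 -1;-0.2 4.5 0 0 0 0 -1;-0.2 4.5 0 0 0 0 -1;-0.2 4.5 0 0 0 0 -1;-0.2 4.5 0.3 0 0 0 -1;-0.2 4.5 0.3 0 0 0 -1;-0.2 4.5 0.3 0 0 0 -1;-0.2 4 0.3 0 0 0 -1;-0.1 2 0 0 0 0 -1;0 1 0 0 0 0 -1;0 0 0 0 0 0 -1;0 0 0 0 0 0 -1")

```text
time: 15.0
position: [0.5417, 0.354, 0.3384]
tool_rot: [0.146, -3.107, 0.004]
ft_force: [0.7, -0.6, -1.1]
grip_width: 0.281
```

```bash
python3 -c "
from h import *
plan([.5514,.377,.33],94.7)
from bench import ctrl
t=ctrl.get_image('top');pickle.dump(t,open('t8.pkl','wb'));cv2.imwrite('pics/t8.png',t['pixels'])
t=ctrl.get_image('wrist');pickle.dump(t,open('w8.pkl','wb'));cv2.imwrite('pics/w8.png',t['pixels'])
s=ctrl.get_image('scene');pickle.dump(s,open('s8.pkl','wb'));cv2.imwrite('pics/s8.png',s['pixels'])"
```

```text
t 15.0 pos [0.5417 0.354  0.3384] F [ 0.7 -0.6 -1.1] M [-0.   -0.03  0.01] grip 0.281
tool y ang 95.38 tilt z [-0.0313 -0.0041 -0.9995]
shift tool cm [-1.212  2.202  0.8  ]
turn [-0.0013 -0.0315  0.0119]
shift in goal axes [-1.16   2.215  0.841]
```

View pics/t8.png

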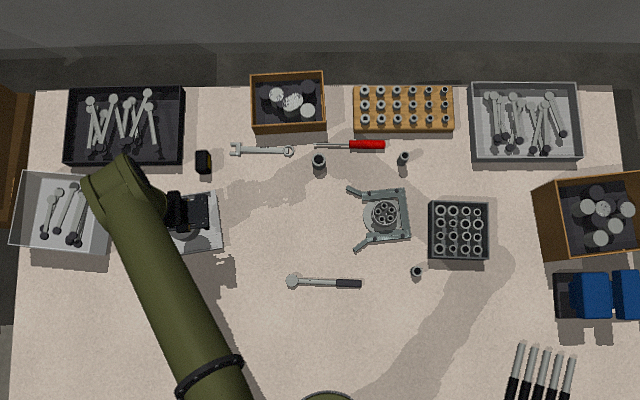

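View pics/s8.png

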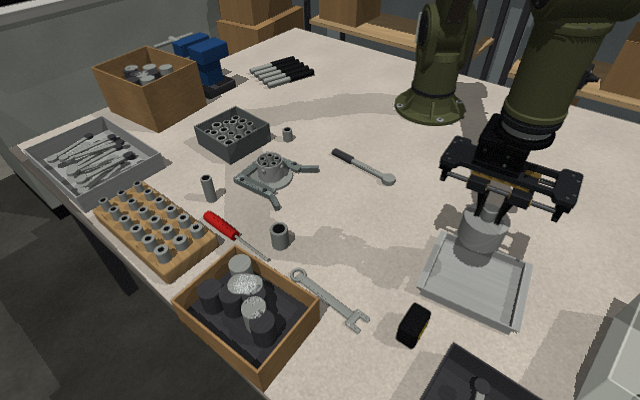

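View pics/w8.png

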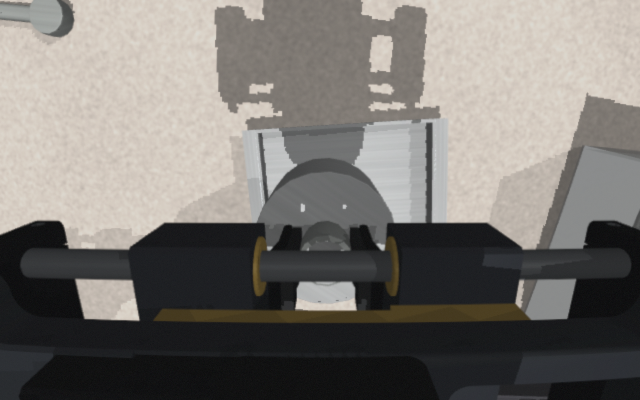

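```bash
python3 -c "
from h import *
t=pickle.load(open('w8.pkl','rb'));C=cloud(t)
m=C[185:218,290:360].reshape(-1,3);A=np.c_[m[:,:2]-m[:,:2].mean(0),np.ones(len(m))];r=np.linalg.lstsq(A,m[:,2],rcond=None)[0];print('lid z',np.median(m[:,2]),'slope',r,'TCP-lid',.3384-np.median(m[:,2]))
t=pickle.load(open('t8.pkl','rb'));zoom(t,335,175,425,260,7,'pics/t8z.png')
"
```

```text
lid z 0.15338304680412823 slope [-0.90907633 -0.08399648  0.15409961] TCP-lid 0.18501695319587175
```

View pics/t8z.png

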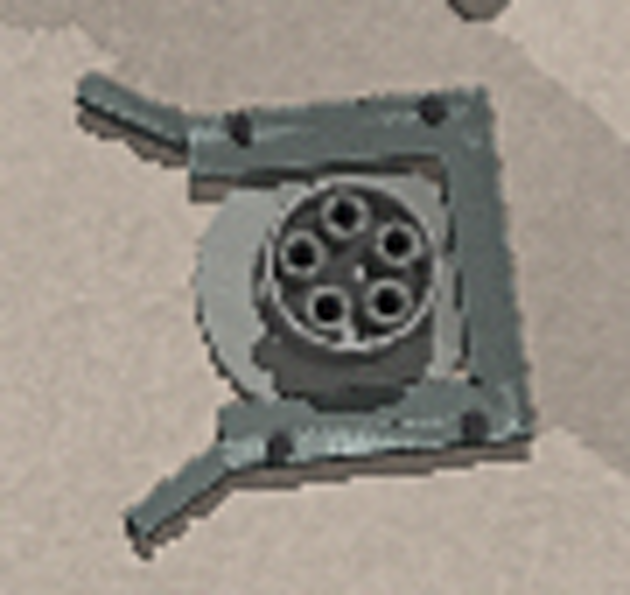

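play_rows(targets="-0.4 0.8 0 0 -0.012 0.005 -1;-0.4 0.8 0 0 -0.012 0.004 -1;-0.3 0.5 0 0 -0.006 0 -1;0 0 0 0 0 0 -1;0 0 0 0 0 0 -1")

```text
time: 15.78
position: [0.5519, 0.3769, 0.3387]
tool_rot: [-0.13, 3.137, -0.0]
ft_force: [0.1, 0.8, -0.6]
grip_width: 0.286
```

```bash
python3 -c "
from h import *
plan([.5514,.377,.25],94.7)"
```

```text
t 15.78 pos [0.5519 0.3769 0.3387] F [ 0.1  0.8 -0.6] M [0.09 0.02 0.01] grip 0.286
tool y ang 94.75 tilt z [ 1.6e-03 -1.0e-04 -1.0e+00]
shift tool cm [0.065 0.015 8.873]
turn [-0.0003  0.0016  0.0009]
shift in goal axes [0.051 0.013 8.873]
```

```bash
python3 -c "
from h import *
t=pickle.load(open('t8.pkl','rb'))
y=np.array([-.0819,.9966]);x=np.array([.9966,.0819]);B=np.c_[x,y]
g=lambda u,v,z:np.round(onz(t,(335+(u+.5)/7-.5,175+(v+.5)/7-.5),z)[:2]@B,4)
print('foot rear',g(197,285,.008),'rail ends',g(190,155,.017),g(220,425,.017),'endlip',g(443,170,.017),g(472,370,.017))
print('sleeve c',g(353,264,.058),'left/right',g(267,270,.058),g(438,260,.058))
C=cloud(t);y0=C[...,:2]@y;x0=C[...,:2]@x;Z=C[...,2]
w=np.zeros(Z.shape,bool);w[190:245,355:402]=1
m=w&(Z>.003)&(Z<.0125)&(x0>.535)&(x0<.58);print(np.sort(y0[m])[-60::6].round(4))
"
```

```text
foot rear [ 0.5607 -0.1465] rail ends [ 0.6103 -0.1483] [ 0.5048 -0.1488] endlip [ 0.5954 -0.2454] [ 0.5169 -0.2474]
sleeve c [ 0.5561 -0.2009] left/right [ 0.5568 -0.1686] [ 0.5547 -0.2327]
[-0.1542 -0.1532 -0.152  -0.1511 -0.1503 -0.1487 -0.1472 -0.1428 -0.1376
 -0.1336]
```

play_rows(targets="0.06 0 2 0 0.002 0 -1;0 0 2 0 0 0 -1;0 0 2 0 0 0 -1;0 0 1 0 0 0 -1;0 0 0 0 0 0 -1;0 0 0 0 0 0 -1")

```text
time: 16.52
position: [0.5504, 0.3753, 0.2619]
tool_rot: [0.128, -3.135, 0.005]
ft_force: [0.5, 1.0, -0.1]
grip_width: 0.284
```

```bash
python3 -c "
from h import *
plan([.5514,.377,.242],94.7)
from bench import ctrl
s=ctrl.get_image('scene');zoom(s,400,110,600,260,4,'pics/s9.png')"
```

```text
t 16.52 pos [0.5504 0.3753 0.2619] F [ 0.5  1.  -0.1] M [ 0.07 -0.    0.02] grip 0.284
tool y ang 94.69 tilt z [-0.004  -0.0032 -1.    ]
shift tool cm [-0.125  0.169  1.993]
turn [-0.0028 -0.0043 -0.0002]
shift in goal axes [-0.116  0.164  1.994]
```

View pics/s9.png

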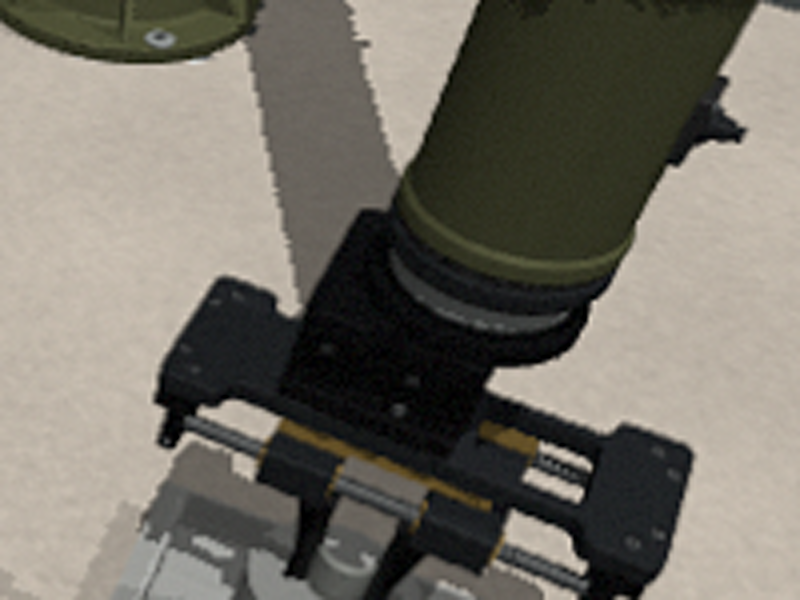

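The tin is home: its centre is about -0.201 along the dock axis, and the seat about -0.200. Lowering gently.

play_rows(targets="-0.1 0.15 0.5 -0.003 -0.004 0 -1;0 0 0.5 0 0 0 -1;0 0 0.3 0 0 0 -1;0 0 0.1 0 0 0 -1;0 0 0 0 0 0 -1")

```text
time: 17.2
position: [0.5517, 0.3774, 0.2487]
tool_rot: [-0.129, 3.137, 0.003]
ft_force: [-0.9, 0.1, -0.8]
grip_width: 0.289
```

```bash
python3 -c "
from h import *
plan([.5514,.377,.242],94.7)"
```

```text
t 17.2 pos [0.5517 0.3774 0.2487] F [-0.9  0.1 -0.8] M [0.   0.01 0.02] grip 0.289
tool y ang 94.7 tilt z [ 0.0023  0.0023 -1.    ]
shift tool cm [ 0.037 -0.034  0.669]
turn [ 0.0021  0.0025 -0.    ]
shift in goal axes [ 0.036 -0.033  0.67 ]
```

play_rows(targets="0 0 0.15 0.002 0.0025 0 -1;0 0 0.15 0 0 0 -1;0 0 0.1 0 0 0 -1;0 0 0.1 0 0 0 -1;0 0 0 0 0 0 -1;0 0 0 0 0 0 -1")

```text
time: 17.95
position: [0.5518, 0.3774, 0.2436]
tool_rot: [-0.129, 3.139, 0.0]
ft_force: [-0.7, -0.3, -1.1]
grip_width: 0.283
```

```bash
python3 -c "
from h import *
plan([.5514,.377,.242],94.7)"
```

```text
t 17.95 pos [0.5518 0.3774 0.2436] F [-0.7 -0.3 -1.1] M [ 0.07  0.01 -0.02] grip 0.283
tool y ang 94.69 tilt z [ 2.e-04  2.e-04 -1.e+00]
shift tool cm [ 0.048 -0.036  0.163]
turn [ 0.0002  0.0002 -0.0001]
shift in goal axes [ 0.048 -0.036  0.163]
```

play_rows(targets="0 0 0.08 0 0 0 -1;0 0 0.08 0 0 0 -1;0 0 0.08 0 0 0 -1")

```text
time: 18.32
position: [0.5519, 0.3774, 0.2415]
tool_rot: [-0.129, 3.139, 0.001]
ft_force: [-1.8, -0.5, 4.0]
grip_width: 0.285
```

play_rows(targets="0 0 0.06 0 0 0 -1;0 0 0.06 0 0 0 -1;0 0 0.06 0 0 0 -1")

```text
time: 18.7
position: [0.5519, 0.3773, 0.2415]
tool_rot: [-0.128, 3.138, 0.001]
ft_force: [-3.3, -1.6, 6.9]
grip_width: 0.283
```

Contact came at TCP z 0.2415, exactly as predicted. Relaxing, then releasing.

play_rows(targets="0 0 0 0 0 0 -1;0 0 0 0 0 0 -1;0 0 0 0 0 0 -0.3;0 0 0 0 0 0 0;0 0 0 0 0 0 0.1;0 0 0 0 0 0 0.1;0 0 0 0 0 0 0.1", newtons=10)

```text
time: 19.58
position: [0.5522, 0.3776, 0.2403]
tool_rot: [-0.129, 3.138, 0.002]
ft_force: [0.2, -0.5, -0.4]
grip_width: 0.545
```

play_rows(targets="0 0 -0.5 0 0 0 0.1;0 0 -1 0 0 0 0.1;0 0 -1.5 0 0 0 0.1;0 0 -3 0 0 0 0.1;0 0 -3 0 0 0 0.1;0 0 -3 0 0 0 0.1;-1 0 -3 0 0 0 0.1;0 0 0 0 0 0 0.1")

```text
time: 20.58
position: [0.5621, 0.378, 0.4033]
tool_rot: [-0.128, 3.132, 0.008]
ft_force: [-0.3, 0.0, 0.3]
grip_width: 0.547
```

```bash
python3 -c "
from h import *
plan([.5514,.377,.4],94.7)
from bench import ctrl
t=ctrl.get_image('wrist');pickle.dump(t,open('w10.pkl','wb'));cv2.imwrite('pics/w10.png',t['pixels'])
s=ctrl.get_image('scene');pickle.dump(s,open('s10.pkl','wb'));cv2.imwrite('pics/s10.png',s['pixels'])"
```

```text
t 20.57 pos [0.5621 0.378  0.4033] F [-0.3  0.   0.3] M [ 0.05 -0.02 -0.02] grip 0.547
tool y ang 94.69 tilt z [ 0.0072  0.0055 -1.    ]
shift tool cm [ 1.079 -0.019  0.318]
turn [ 0.0049  0.0076 -0.0002]
shift in goal axes [ 1.077 -0.017  0.327]
```

View pics/w10.png

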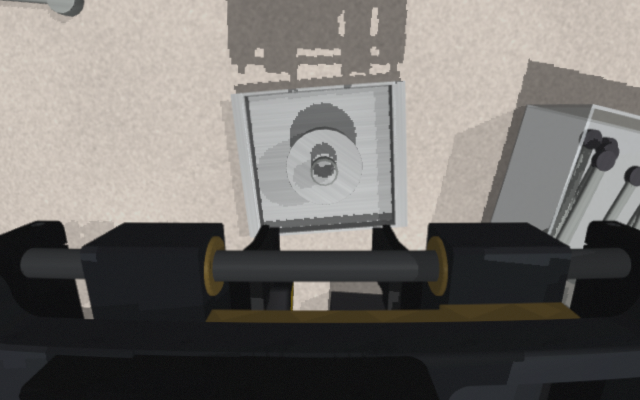

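View pics/s10.png

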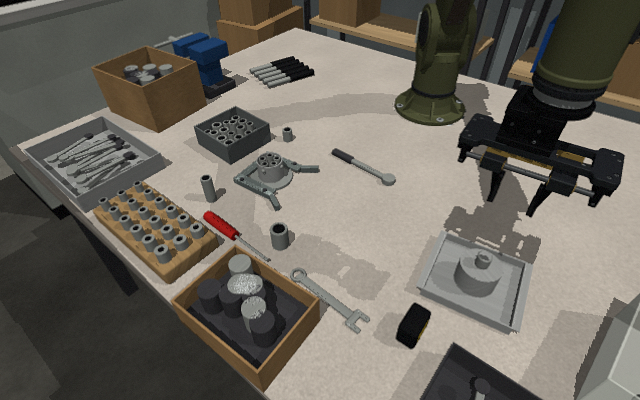

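The wrist view shows the lid upright and centred in the pan at about (324,167). The scene view shows the tin docked at (270,165) and the gripper clear. Last checks follow, then I'll hand in.

```bash
python3 -c "
from h import *
from bench import ctrl
w=pickle.load(open('w10.pkl','rb'));C=cloud(w);m=C[135:198,292:355].reshape(-1,3);m=m[abs(m[:,2]-.055)<.006]
A=np.c_[m[:,:2]-m[:,:2].mean(0),np.ones(len(m))];print('lid top z/slope',np.linalg.lstsq(A,m[:,2],rcond=None)[0].round(4),cv2.minEnclosingCircle(m[:,:2].astype(np.float32)))
a=pickle.load(open('top0.pkl','rb'))['pixels'];b=pickle.load(open('t8.pkl','rb'))['pixels']
boxes=dict(big=(310,150,330,172),deep=(395,148,413,168),small=(408,262,426,282),ratchet=(283,272,365,293),wrench=(228,140,298,160),driver=(312,136,388,152),tape=(193,147,215,176))
edge=lambda i:cv2.Canny(i,60,150)
for k,(x0,y0,x1,y1) in boxes.items():
    f=lambda i:cv2.cvtColor(i,cv2.COLOR_BGR2GRAY)[y0:y1,x0:x1].astype(np.float32)
    print(k,cv2.phaseCorrelate(f(a),f(b)))
print(np.round(ctrl.get_state()['qd'],3))
ctrl.close_job()
"
```

```text
lid top z/slope [0.0003 0.0013 0.0556] ((0.551242470741272, 0.37832385301589966), 0.03800481930375099)
big ((0.030709852120518022, 0.02049880838255369), 0.9784112676978112)
deep ((-0.003331324227698218, 0.1368202514922494), 0.9489653163486057)
small ((-0.012049005278377933, 0.11133398783456805), 0.9031836347447502)
ratchet ((0.07867734289088446, 0.0014995035269027568), 0.9863167890795955)
wrench ((-0.02958058772673411, 0.02153738574773989), 0.996189585990376)
driver ((0.011291574620393874, 0.12806295790219657), 0.9703165188431739)
tape ((0.0716013511819682, 0.07882108662115073), 0.9477550012369951)
[-0.003  0.019 -0.005  0.036 -0.    -0.004 -0.001]
the job is handed in; nothing more can be done
```

I gripped the tin by its knob, slid it along the table into the dock and pushed it against the end stop. I then pulled the lid straight up (about 17 N), set it down in the pan on a light contact of about 4–7 N, let go and backed off. The job was handed in at about 20.6 s; no verdict is reported.

- **Lid:** it lies about 1.5 mm from the pan centre. Its top is level at 55.6 mm, against 55 mm expected.
- **Tin:** its centre measured -0.201 to -0.2015 m along the dock axis in the top view, and the seat -0.200 m, so it is home to within the measuring error of about 2 mm. This was measured after the lid came off; the final scene view still shows it in the dock. The arm's own reading put the stop at about -0.202 m and my first estimate of the seat was -0.198 m, so these disagree by a few millimetres.
- **Loose tools:** none of the seven shifted by more than 0.15 pixel, comparing the first top view with one taken just before the lid was set down. The last scene view shows nothing different.
- **Sliding:** the force readings were small and mixed in sign, with a downward pull on the tool of up to 4.3 N once. The tool height stayed within 0.1 mm until contact with the stop. While pressing against the stop the tool rose up to 0.9 mm with a slight tilt, which I then eased off.

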